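Recharge a horseshoe magnet on the bench charger

TASK

The horseshoe magnet standing on its keeper plate has gone weak: lift it off and hang it over the charger's horizontal conductor bar, away from the end posts, with one leg hanging down on each side and the bend resting on the bar, and let go of it. Then grip the charger's spring-return dial, turn it clockwise past its first and second clicks to the third, and keep holding it there against the spring: the program finishes while the gripper is still holding the dial at the third click, with the magnet still hanging on the bar. Leave the tape measure and the sanding block where they are.

Things in the scene. Friction and masses are not known exactly. Their poses are not given: they have to be found in the camera images.
- charger: Magnet charger: grey case fixed to the worktop, 200 mm deep (x), 440 mm wide (y), front to the robot; origin under its centre, z up, aluminium top 62 mm up. On its left half a copper conductor bar on two brass posts (up to 167 mm, see bar_mid); on its right half the dial, and 90 mm behind the dial a meter pod up to 110 mm high, whose needle follows the dial
- bar_mid (a point): Middle of the round conductor bar (diameter 14 mm, horizontal), on the line along its top, 155 mm above the worktop. Axes as the charger's: the bar runs along y. The inner faces of the posts (30 mm deep in x, 20 mm wide) lie at y = +90 and -90 mm; free below the bar down to 65 mm above the worktop
- magnet: Loose horseshoe magnet, dark steel, bright pole ends, 0.45-0.75 kg: an upside-down U standing on its legs, 74 mm wide (x), 20 mm thick (y), 97 mm high (z). Origin midway between the feet. Legs 24 mm wide, gap 26 mm; underside of the half-round bend 73 mm up, top 97 mm. Grip the bend's flat faces (20 mm apart) from above; tips less than 22 mm below the top stay clear of the bar
- magnet_arch (a point): Highest point of the underside of the magnet's bend, at mid-thickness, 73 mm above the magnet's origin; when the magnet hangs on the bar this point lies on the top of the bar. Axes as the magnet's
- keeper: Loose flat steel keeper plate, 80 x 24 x 6 mm, lying on the worktop under the magnet's feet; origin at the centre of its underside. It stays behind
- dial_grip (a point): On the dial's upright axis at mid-height of its grip, 87 mm above the worktop. The dial is a black pointer bar, 54 mm long (x), 16 mm wide (y), 28 mm high, on a round skirt 54 mm in diameter; top of the bar 15 mm above this point, top of the skirt 13 mm below it. Axes turn with the dial, z up. Grip the bar across its width from above
- dial (a joint): Turn of the dial, rad: 0 at rest, grows clockwise seen from above; clicks at 0.4, 0.8 and 1.2 (third and last), stop at 1.3. Let go at any angle, it springs back to 0: return torque about 0.15 N m near rest, 0.25 N m at the third click, each click adding or taking up to 0.05 N m. Four marks on the plate: a short one for rest, longer ones for the clicks
- tape_measure: Tape measure, 66 x 87 x 64 mm, on the worktop; bystander; origin under its centre
- sanding_block: Brown sanding block, 116 x 80 x 26 mm, lying on the worktop in front of the charger; bystander; origin under its centre

How it is judged:
By the outcome, as a careful person would: the job done as asked, in the order asked, and still so for the second after the job is handed in, while the arm keeps its last pose, push and grip.
It also fails if it takes over 58 s, if anything falls off the work surface, if the arm or the gripper's body presses on something with over 40 N, if the wrist force passes 120 N, or if a joint passes its speed limit or range.

ROBOT

A 7-joint arm with a two-finger parallel gripper is mounted at the origin on a cart in front of the work surface, level with it; the furniture and walls round the work are solid. World frame = base frame: x ahead of the robot, y to its left, z up, the work surface at z = 0. Lengths are in m, angles in rad, forces in N, time in s.
With the tool pointing down it reaches from about 0.4 to 0.85 m from the base axis. Payload 10.4 kg.
Tool frame: the origin (TCP) lies at the very end of the fingers, on their centre line; the grasp point (between the pads) lies 19 mm behind it (manip.grip_point_offset is the distance from the TCP to the grasp point, in m); z points along the fingers, y is the line along which they close (so a half turn about z gives the same grasp; the last joint's range is limited). The gripper opens to 85 mm and grips with 20 to 120 N. Pads are 22 mm wide; open, the fingers measure 114 mm over their backs; the gripper's body (76 mm by 85 mm) begins 54 mm behind the grasp point. The pads swing forward as they close: fully open they stand 13 mm farther back than shut.
Start: joints at [-1.276, 0.332, -0.065, 1.46, 0.022, 1.35, -0.088], TCP at [0.195, 0.594, 0.231] pointing down, gripper open.
Joint ranges: [-2.6, 2.6], [-0.5, 2.12], [-1.47, 1.34], [0.16, 2.42], [-1.27, 4.41], [0.06, 2.06], [-2.6, 2.6]. Speed limits (rad/s): [2.22, 2.22, 2.79, 2.79, 3.14, 3.14, 3.14].

INTERFACE

Orientations are given as a unit quaternion [x, y, z, w].
In Python, from workcell import manip gives the robot as it stands. The module is installed in compiled form; this text tells all that it offers.
- The arm moves only by the shell command python3 -m inch 'ROWS' [OPENING] [FORCE]. ROWS is JSON, a list of rows, each a list of 2 entries, a list of its own where there are three numbers: the shift along the tool's x, y, z each as a share of 0.08 m, from -1 to 1, then the turn, a rotation vector about the tool's x, y, z each as a share of 45 degrees, from -1 to 1. A call has exactly 10 rows; each row is the pose to reach, as a shift and turn from the pose commanded when the call began, along the tool's axes at that moment; what a row does not reach only later rows make up. A row lasts 1/10 s, in which the tool goes at most 50 mm and 8.59 degrees, less where a joint would pass 70% of its speed; a pose out of reach is approached as far as the arm can. A call with a number of a shift or a turn outside -1 to 1 is refused whole. A call with a gripper value outside its range is refused whole. OPENING is the opening, from 0 (shut) to 1 (fully open), set as the call begins (- or left out, the last holds). The fingers move at their own pace and stop on an object; FORCE is the grip in N (left out, the last holds). Time passes only in rows, so rows that repeat a pose let the fingers close, or fill a call up. It gives the time, the measured TCP pose, the force, the opening and the grip force at its end, in the units of the state.
- manip.get_obs(): the state, without advancing time (a new reading comes with each control period).
- manip.camera(name): name is "scene" or "top"; returns the picture (480x640x3 uint8, red, green, blue); there is no depth.
- manip.camera_params(name): a dict with "fov_y" (degrees; the focal length in pixels is half the picture's height over the tangent of half this angle, whatever the lens; pixels are square), "cx", "cy" (the principal point, pixels), "camera_from_world" (4x4, takes a point from world to camera coordinates). Camera axes: x right, y up, looking along -z (the intrinsics and any distortion apply to the point x, -y, -z); pixel columns grow to the right and rows downward; lengths in m; the calibration is good to about 2 mm. A picture is of the moment at which its call begins. camera_params takes no time and is no camera call.
- manip.hand_in(): hands the job in; it is judged then, once.
The state is a dict: "clock": time; "joint_pos": joint angles; "joint_velocities": joint speeds; "tau": joint torques, N m; "position": TCP position; "ee_rot": TCP orientation; "ft_force": force on the tool from outside, world axes, zero at the start; "torque": the same for the moment, N m; "grip_width": opening from 0.0 (shut) to 1.0 (fully open); "grasp_force": force on a finger pad.
Only numpy, scipy, OpenCV 4.12 (cv2) and the standard library are available. Lean on these libraries where they do the work, as an engineer would, in place of code of your own. Each camera call takes 0.05 s, during which the arm holds its last target. There are 200 camera calls.

## Working session

There is one attempt and no reset: what is moved stays moved. The work goes in short steps, Python scripts to look and compute and a shell command to move; the robot and the scene stay as the last step left them, time stands still between calls to the robot, and variables do not carry over. Pictures are saved under pics/ and viewed, at most 13 in all, crops included, and the job is handed in when it is done.

```bash
mkdir -p pics; python3 - <<'E'
from workcell import manip
import cv2
for n in("scene","top"):
    im=manip.camera(n); cv2.imwrite(f"pics/{n}0.png",im[:,:,::-1]); p=manip.camera_params(n); print(n,p)
o=manip.get_obs(); print(o["clock"],o["position"],o["ee_rot"],o["grip_width"],manip.grip_point_offset)
E
```

```text
scene {'fov_y': 47.02342017801316, 'cx': 326.59102440483707, 'cy': 243.17293255214992, 'camera_from_world': array([[ 0.99643793, -0.08411607, -0.00599559, -0.50255024],
       [ 0.06043929,  0.66276249,  0.74638661, -0.1034169 ],
       [-0.05880945, -0.7440903 ,  0.6654856 , -1.50659653],
       [ 0.        ,  0.        ,  0.        ,  1.        ]])}
top {'fov_y': 53.81882168013387, 'cx': 331.382851195023, 'cy': 232.26653525870572, 'camera_from_world': array([[-0.01475758, -0.99981267,  0.01252378, -0.00522669],
       [ 0.99482415, -0.0134223 ,  0.10072113, -0.50027295],
       [-0.10053416,  0.01394536,  0.99483587, -1.1976327 ],
       [ 0.        ,  0.        ,  0.        ,  1.        ]])}
0.1 [0.19517663 0.59336924 0.23057471] [ 1.58203204e-01  9.87406353e-01 -6.58485196e-04 -7.64672406e-05] 1.001810501144428 0.0187
```

View pics/scene0.png

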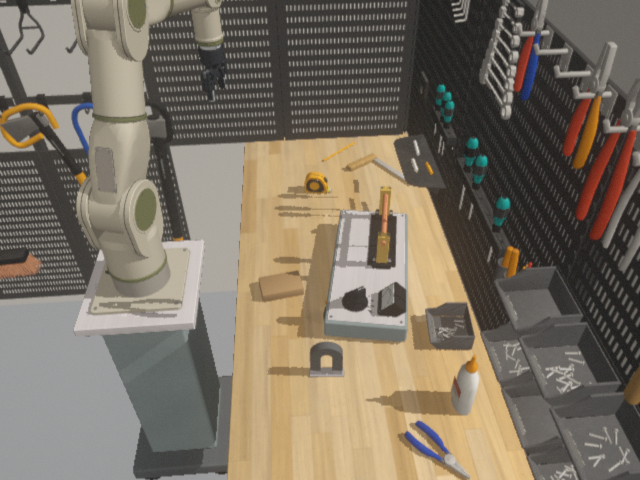

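View pics/top0.png

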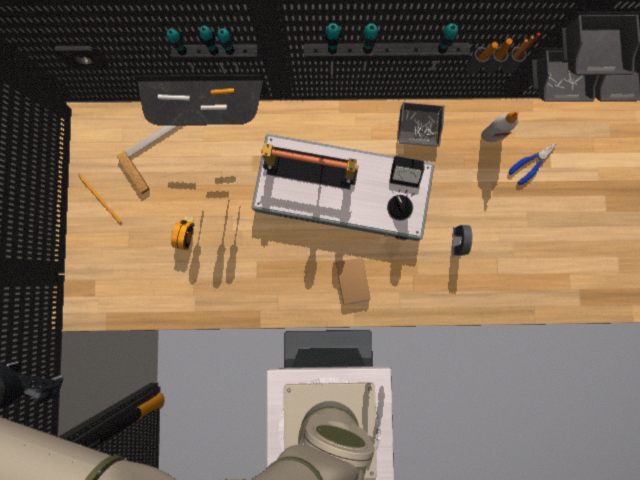

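The scene view shows the magnet at about (326,358), the dial at (354,299) and the bar from (386,190) to (382,258). The top view shows the magnet at (462,240), the dial at (400,207), and the bar from (268,152) to (352,168). Next I'll enlarge both views.

```bash
python3 - <<'E'
import cv2
a=cv2.imread("pics/top0.png")[125:265,245:485]; cv2.imwrite("pics/topc.png",cv2.resize(a,None,fx=3.3333,fy=3.3333,interpolation=cv2.INTER_CUBIC))
b=cv2.imread("pics/scene0.png")[180:380,250:420]; cv2.imwrite("pics/scenec.png",cv2.resize(b,None,fx=3,fy=3,interpolation=cv2.INTER_CUBIC))
E
cat > h.py <<'E'
import numpy as np, cv2
from workcell import manip
def ray(n,u,v):
    p=manip.camera_params(n); f=240/np.tan(np.radians(p["fov_y"]/2)); T=p["camera_from_world"]
    d=T[:3,:3].T@np.array([(u-p["cx"])/f,-(v-p["cy"])/f,-1.]); return -T[:3,:3].T@T[:3,3],d
def onz(n,u,v,z):
    c,d=ray(n,u,v); return c+d*(z-c[2])/d[2]
def tri(uv1,uv2):
    A=np.zeros((3,3));b=np.zeros(3);R=[ray("scene",*uv1),ray("top",*uv2)]
    for c,d in R:
        d=d/np.linalg.norm(d);P=np.eye(3)-np.outer(d,d);A+=P;b+=P@c
    x=np.linalg.solve(A,b); return x,[np.linalg.norm(np.cross(x-c,d/np.linalg.norm(d))) for c,d in R]
def proj(n,X):
    p=manip.camera_params(n); f=240/np.tan(np.radians(p["fov_y"]/2)); T=p["camera_from_world"]
    q=T[:3,:3]@np.array(X)+T[:3,3]; return np.array([p["cx"]+f*q[0]/-q[2],p["cy"]-f*q[1]/-q[2]])
E
```

```text
(no output)
```

View pics/topc.png

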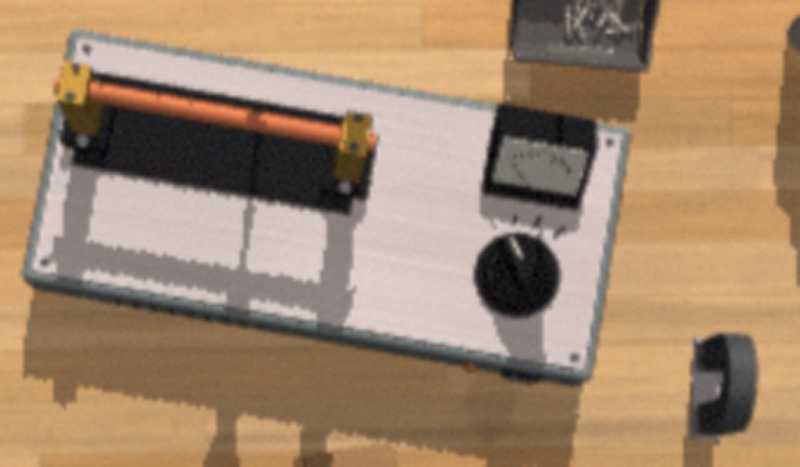

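View pics/scenec.png

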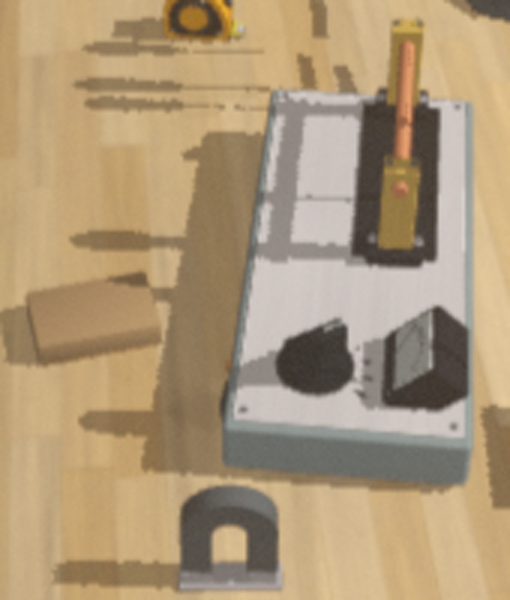

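```bash
python3 - <<'E'
from h import *
np.set_printoptions(precision=4,suppress=True)
t=lambda x,y:(x/3.33333+245-.35,y/3.33333+125-.35); s=lambda x,y:(x/3+250-.33,y/3+180-.33)
C=np.array([onz("top",*t(*p),.062) for p in[(73,33),(630,128),(587,380),(26,285)]]); print("charger",C,C.mean(0)); 
e=C[0]-C[1]+C[3]-C[2]; print("len",np.linalg.norm(C[0]-C[1]),np.linalg.norm(C[1]-C[2]),"yaw",np.degrees(np.arctan2(-e[0],e[1])))
S=np.array([onz("scene",*s(*p),.062) for p in[(276,90),(472,102),(469,440),(226,428)]]); print("charger scene",S)
print("bar ends top z.148",onz("top",*t(92,92),.148),onz("top",*t(340,134),.148))
print("bar ends scene",onz("scene",*s(407,42),.15),onz("scene",*s(403,160),.15))
print("dial skirt",onz("top",*t(517,275),.074),onz("scene",*s(315,362),.074))
print("keeper front",[onz("scene",*s(*p),.0) for p in[(179,590),(282,587)]])
print("mag top",onz("scene",*s(230,487),.097),onz("top",*t(742,385),.097))
print("mag faces top-strip ends z.06",[onz("top",*t(*p),.06) for p in[(722,336),(748,336),(720,436),(748,432)]])
E
```

```text
charger [[ 0.7498  0.1503  0.062 ]
 [ 0.6705 -0.2755  0.062 ]
 [ 0.4773 -0.2359  0.062 ]
 [ 0.555   0.1859  0.062 ]] [ 0.6132 -0.0438  0.062 ]
len 0.4331026025705495 0.1972093003775924 yaw -10.49492464015443
charger scene [[ 0.5652  0.1846  0.062 ]
 [ 0.7542  0.1482  0.062 ]
 [ 0.67   -0.2712  0.062 ]
 [ 0.4805 -0.242   0.062 ]]
bar ends top z.148 [0.6796 0.1263 0.148 ] [ 0.6472 -0.049   0.148 ]
bar ends scene [0.6819 0.1344 0.15  ] [ 0.6509 -0.0327  0.15  ]
dial skirt [ 0.556  -0.1835  0.074 ] [ 0.5578 -0.1891  0.074 ]
keeper front [array([ 0.435 , -0.3475,  0.    ]), array([ 0.5143, -0.3518,  0.    ])]
mag top [ 0.4767 -0.3281  0.097 ] [ 0.4691 -0.3423  0.097 ]
mag faces top-strip ends z.06 [array([ 0.5095, -0.3399,  0.06  ]), array([ 0.5093, -0.3597,  0.06  ]), array([ 0.4338, -0.3352,  0.06  ]), array([ 0.4365, -0.3565,  0.06  ])]
```

The top plate measures 433 x 197 mm, the expected size. The charger yaw is about -10.5° and the magnet yaw about -3°, with the magnet centred near (0.473, -0.341). Next I'll plan the approach.

```bash
cat > plan.py <<'E'
# python3 plan.py x,y,z,a_deg ... : prints final row (shift shares | turn share) for each call
import sys
from h import *
from scipy.spatial.transform import Rotation as R
o=manip.get_obs(); p=np.array(o["position"]); r=R.from_quat(o["ee_rot"])
print("t %.2f"%o["clock"],p.round(4),"tool y ang %.2f"%np.degrees(np.arctan2(*r.as_matrix()[[1,0],1])),"tilt",r.as_matrix()[:2,2].round(4))
for w in sys.argv[1:]:
    x,y,z,a=map(float,w.split(",")); t=np.array([x,y,z]); a=np.radians(a)
    G=R.from_matrix(np.array([[-np.sin(a),np.cos(a),0],[np.cos(a),np.sin(a),0],[0,0,-1]]).T)
    for k in range(15):
        d=r.inv().apply(t-p)/.08; v=(r.inv()*G).as_rotvec()/np.radians(45)
        d=np.round(d/max(1,abs(d).max()),3); v=np.round(v/max(1,abs(v).max()),3)
        if abs(d).max()<.01 and abs(v).max()<.02: break
        p=p+r.apply(d*.08); r=r*R.from_rotvec(v*np.radians(45)); print(d.tolist(),v.tolist(),"->",p.round(3))
    print("--")
E
python3 plan.py .42,.22,.24,-63 .473,-.341,.17,-93
```

```text
t 0.10 [0.1952 0.5934 0.2306] tool y ang 71.79 tilt [-0.0004 -0.0013]
[-1.0, -0.861, -0.027] [-0.0, 0.001, 1.0] -> [0.25  0.503 0.233]
[-1.0, 0.074, -0.022] [-0.0, 0.001, 1.0] -> [0.291 0.434 0.235]
[-0.861, 1.0, -0.029] [-0.001, 0.001, 0.995] -> [0.345 0.344 0.237]
[0.07, 1.0, -0.022] [-0.0, -0.0, 0.0] -> [0.387 0.275 0.239]
[0.057, 0.802, -0.017] [-0.0, -0.0, 0.0] -> [0.42 0.22 0.24]
--
[-0.396, 1.0, 0.134] [-0.0, -0.0, 0.667] -> [0.428 0.134 0.229]
[0.147, 1.0, 0.125] [-0.0, -0.0, 0.0] -> [0.436 0.054 0.219]
[0.147, 1.0, 0.125] [-0.0, -0.0, 0.0] -> [ 0.443 -0.027  0.209]
[0.148, 1.0, 0.126] [-0.0, -0.0, 0.0] -> [ 0.451 -0.107  0.199]
[0.147, 1.0, 0.125] [-0.0, -0.0, 0.0] -> [ 0.458 -0.188  0.189]
[0.148, 1.0, 0.126] [-0.0, -0.0, 0.0] -> [ 0.466 -0.268  0.179]
[0.133, 0.904, 0.113] [-0.0, -0.0, 0.0] -> [ 0.473 -0.341  0.17 ]
--
```

```bash
python3 -m inch '[[[-0.1,-0.086,0],[0,0,0.1]],[[-0.2,-0.172,0],[0,0,0.2]],[[-0.3,-0.258,0],[0,0,0.3]],[[-0.4,-0.344,0],[0,0,0.4]],[[-0.5,-0.43,0],[0,0,0.5]],[[-0.6,-0.516,0],[0,0,0.6]],[[-0.7,-0.602,0],[0,0,0.7]],[[-0.8,-0.688,0],[0,0,0.8]],[[-0.9,-0.774,0],[0,0,0.9]],[[-1,-0.86,0],[0,0,1]]]' 1 40
python3 -m inch '[[[-0.1,0.007,0],[0,0,0.1]],[[-0.2,0.015,0],[0,0,0.2]],[[-0.3,0.022,0],[0,0,0.3]],[[-0.4,0.03,0],[0,0,0.4]],[[-0.5,0.037,0],[0,0,0.5]],[[-0.6,0.044,0],[0,0,0.6]],[[-0.7,0.052,0],[0,0,0.7]],[[-0.8,0.06,0],[0,0,0.8]],[[-0.9,0.067,0],[0,0,0.9]],[[-1,0.074,0],[0,0,1]]]'
python3 -m inch '[[[-0.086,0.1,0],[0,0,0.1]],[[-0.172,0.2,0],[0,0,0.2]],[[-0.258,0.3,0],[0,0,0.3]],[[-0.344,0.4,0],[0,0,0.4]],[[-0.43,0.5,0],[0,0,0.5]],[[-0.516,0.6,0],[0,0,0.6]],[[-0.602,0.7,0],[0,0,0.7]],[[-0.688,0.8,0],[0,0,0.8]],[[-0.774,0.9,0],[0,0,0.9]],[[-0.86,1,0],[0,0,1]]]'
python3 plan.py .473,-.341,.17,-93
```

```text
clock: 1.1
position: [0.2499, 0.5028, 0.2309]
ee_rot: [0.525, 0.851, -0.0, 0.0]
ft_force: [-0.1, -0.3, -0.3]
grip_width: 1.003
grasp_force: 0.0
clock: 2.1
position: [0.2912, 0.4341, 0.231]
ee_rot: [0.811, 0.585, -0.0, 0.0]
ft_force: [0.8, 0.3, -0.5]
grip_width: 1.001
grasp_force: 0.0
clock: 3.1
position: [0.3457, 0.3437, 0.231]
ee_rot: [0.973, 0.23, -0.0, 0.0]
ft_force: [0.3, 0.2, 0.4]
grip_width: 0.999
grasp_force: 0.0
t 3.10 [0.3457 0.3437 0.231 ] tool y ang -63.39 tilt [-0.0004 -0.0004]
[-0.288, 1.0, 0.092] [0.0, 0.001, 0.658] -> [0.361 0.262 0.224]
[0.241, 1.0, 0.09] [0.0, -0.0, -0.0] -> [0.376 0.181 0.217]
[0.241, 1.0, 0.09] [0.0, -0.0, -0.0] -> [0.391 0.1   0.209]
[0.241, 1.0, 0.091] [0.0, -0.0, -0.0] -> [0.406 0.019 0.202]
[0.241, 1.0, 0.09] [0.0, -0.0, -0.0] -> [ 0.421 -0.062  0.195]
[0.241, 1.0, 0.091] [0.0, -0.0, -0.0] -> [ 0.436 -0.143  0.188]
[0.24, 1.0, 0.09] [0.0, -0.0, -0.0] -> [ 0.451 -0.224  0.18 ]
[0.241, 1.0, 0.091] [0.0, -0.0, -0.0] -> [ 0.466 -0.304  0.173]
[0.108, 0.452, 0.041] [0.0, -0.0, -0.0] -> [ 0.473 -0.341  0.17 ]
--
```

```bash
python3 -m inch '[[[0,0.1,0],[0,0,0.066]],[[0,0.2,0],[0,0,0.132]],[[0,0.3,0],[0,0,0.198]],[[0,0.4,0],[0,0,0.264]],[[0,0.5,0],[0,0,0.33]],[[0,0.6,0],[0,0,0.396]],[[0,0.7,0],[0,0,0.46]],[[0,0.8,0],[0,0,0.526]],[[0,0.9,0],[0,0,0.592]],[[0,1,0],[0,0,0.658]]]'
python3 -m inch '[[[0.04,0.1,0],[0,0,0]],[[0.08,0.2,0],[0,0,0]],[[0.12,0.3,0],[0,0,0]],[[0.16,0.4,0],[0,0,0]],[[0.2,0.5,0],[0,0,0]],[[0.24,0.6,0],[0,0,0]],[[0.28,0.7,0],[0,0,0]],[[0.32,0.8,0],[0,0,0]],[[0.36,0.9,0],[0,0,0]],[[0.4,1,0],[0,0,0]]]'
python3 -m inch '[[[0.04,0.1,0],[0,0,0]],[[0.08,0.2,0],[0,0,0]],[[0.12,0.3,0],[0,0,0]],[[0.16,0.4,0],[0,0,0]],[[0.2,0.5,0],[0,0,0]],[[0.24,0.6,0],[0,0,0]],[[0.28,0.7,0],[0,0,0]],[[0.32,0.8,0],[0,0,0]],[[0.36,0.9,0],[0,0,0]],[[0.4,1,0],[0,0,0]]]'
python3 -m inch '[[[0.02,0.1,0],[0,0,0]],[[0.04,0.2,0],[0,0,0]],[[0.06,0.3,0],[0,0,0]],[[0.08,0.4,0],[0,0,0]],[[0.1,0.5,0],[0,0,0]],[[0.12,0.6,0],[0,0,0]],[[0.14,0.7,0],[0,0,0]],[[0.16,0.8,0],[0,0,0]],[[0.18,0.9,0],[0,0,0]],[[0.2,1,0],[0,0,0]]]'
python3 -m inch '[[[0.015,0.1,0],[0,0,0]],[[0.03,0.2,0],[0,0,0]],[[0.045,0.3,0],[0,0,0]],[[0.06,0.4,0],[0,0,0]],[[0.075,0.5,0],[0,0,0]],[[0.09,0.6,0],[0,0,0]],[[0.105,0.7,0],[0,0,0]],[[0.12,0.8,0],[0,0,0]],[[0.135,0.9,0],[0,0,0]],[[0.15,1,0],[0,0,0]]]'
python3 -m inch '[[[0.015,0.1,0],[0,0,0]],[[0.03,0.2,0],[0,0,0]],[[0.045,0.3,0],[0,0,0]],[[0.06,0.4,0],[0,0,0]],[[0.075,0.5,0],[0,0,0]],[[0.09,0.6,0],[0,0,0]],[[0.105,0.7,0],[0,0,0]],[[0.12,0.8,0],[0,0,0]],[[0.135,0.9,0],[0,0,0]],[[0.15,1,0],[0,0,0]]]'
python3 plan.py .473,-.341,.13,-93; python3 -c "
from workcell import manip;o=manip.get_obs();print(o['joint_pos'])"
```

```text
clock: 4.1
position: [0.3816, 0.2724, 0.231]
ee_rot: [1.0, -0.026, -0.0, 0.0]
ft_force: [-1.6, 0.2, -0.8]
grip_width: 1.002
grasp_force: 0.0
clock: 5.1
position: [0.4099, 0.1907, 0.2313]
ee_rot: [1.0, -0.025, 0.0, -0.0]
ft_force: [0.4, 0.3, -0.2]
grip_width: 1.002
grasp_force: 0.0
clock: 6.1
position: [0.438, 0.1092, 0.2313]
ee_rot: [1.0, -0.025, -0.0, -0.0]
ft_force: [0.2, 0.4, 1.3]
grip_width: 0.998
grasp_force: 0.0
clock: 7.1
position: [0.4499, 0.0286, 0.2313]
ee_rot: [1.0, -0.025, 0.0, -0.0]
ft_force: [-0.6, -0.8, 0.1]
grip_width: 0.997
grasp_force: 0.0
clock: 8.1
position: [0.4579, -0.0519, 0.2313]
ee_rot: [1.0, -0.025, -0.0, -0.0]
ft_force: [0.0, 0.4, -0.5]
grip_width: 0.998
grasp_force: 0.0
clock: 9.1
position: [0.4659, -0.1324, 0.2313]
ee_rot: [1.0, -0.025, 0.0, -0.0]
ft_force: [0.8, 0.0, 0.5]
grip_width: 1.002
grasp_force: 0.0
t 9.10 [ 0.4659 -0.1324  0.2313] tool y ang -92.82 tilt [0.     0.0001]
[0.083, 1.0, 0.487] [-0.0, -0.0, 0.004] -> [ 0.469 -0.213  0.192]
[0.086, 1.0, 0.487] [-0.0, -0.0, 0.0] -> [ 0.471 -0.293  0.153]
[0.052, 0.599, 0.292] [-0.0, -0.0, 0.0] -> [ 0.473 -0.341  0.13 ]
--
[-0.67038405 -0.02018993  0.85870609  1.85667763  0.01576572  1.29814662
 -1.43597788]
```

```bash
python3 -m inch '[[[0.01,0.1,0.03],[0,0,0]],[[0.02,0.2,0.06],[0,0,0]],[[0.03,0.3,0.09],[0,0,0]],[[0.03,0.4,0.12],[0,0,0]],[[0.04,0.5,0.15],[0,0,0]],[[0.05,0.6,0.18],[0,0,0]],[[0.06,0.7,0.21],[0,0,0]],[[0.06,0.8,0.24],[0,0,0]],[[0.07,0.9,0.27],[0,0,0]],[[0.08,1,0.3],[0,0,0]]]'
python3 -m inch '[[[0.01,0.1,0.03],[0,0,0]],[[0.02,0.2,0.06],[0,0,0]],[[0.03,0.3,0.09],[0,0,0]],[[0.03,0.4,0.12],[0,0,0]],[[0.04,0.5,0.15],[0,0,0]],[[0.05,0.6,0.18],[0,0,0]],[[0.06,0.7,0.21],[0,0,0]],[[0.06,0.8,0.24],[0,0,0]],[[0.07,0.9,0.27],[0,0,0]],[[0.08,1,0.3],[0,0,0]]]'
python3 -m inch '[[[0.01,0.1,0],[0,0,0]],[[0.02,0.2,0],[0,0,0]],[[0.03,0.3,0],[0,0,0]],[[0.04,0.4,0],[0,0,0]],[[0.05,0.5,0.05],[0,0,0]],[[0.05,0.55,0.1],[0,0,0]],[[0.05,0.6,0.15],[0,0,0]],[[0.05,0.6,0.2],[0,0,0]],[[0.05,0.6,0.25],[0,0,0]],[[0.05,0.6,0.3],[0,0,0]]]'
python3 plan.py .473,-.341,.082,-93; python3 - <<'E'
from h import *
print(manip.get_obs()['joint_pos'].round(2))
im=manip.camera("scene")[:,:,::-1]; im2=manip.camera("top")[:,:,::-1]
a=cv2.resize(im[270:390,270:400],None,fx=4,fy=4,interpolation=2); b=cv2.resize(im2[190:310,420:490],None,fx=4,fy=4,interpolation=2)
cv2.imwrite("pics/a1.png",np.hstack([a,b])); cv2.imwrite("pics/s1.png",im)
E
```

```text
clock: 10.1
position: [0.4684, -0.2126, 0.2071]
ee_rot: [1.0, -0.025, 0.0, -0.0]
ft_force: [0.4, 1.0, -0.6]
grip_width: 1.002
grasp_force: 0.0
clock: 11.1
position: [0.4708, -0.2929, 0.1831]
ee_rot: [1.0, -0.025, 0.0, -0.0]
ft_force: [-0.8, -0.0, -0.4]
grip_width: 1.001
grasp_force: 0.0
clock: 12.1
position: [0.4726, -0.3399, 0.1588]
ee_rot: [1.0, -0.024, -0.0, -0.0]
ft_force: [0.3, 0.4, -0.2]
grip_width: 1.001
grasp_force: 0.0
t 12.10 [ 0.4726 -0.3399  0.1588] tool y ang -92.79 tilt [-0.      0.0004]
[0.006, 0.013, 0.96] [-0.0, 0.0, 0.005] -> [ 0.473 -0.341  0.082]
--
[-0.2   0.4   0.93  1.71 -0.34  1.2  -0.79]
```

View pics/a1.png

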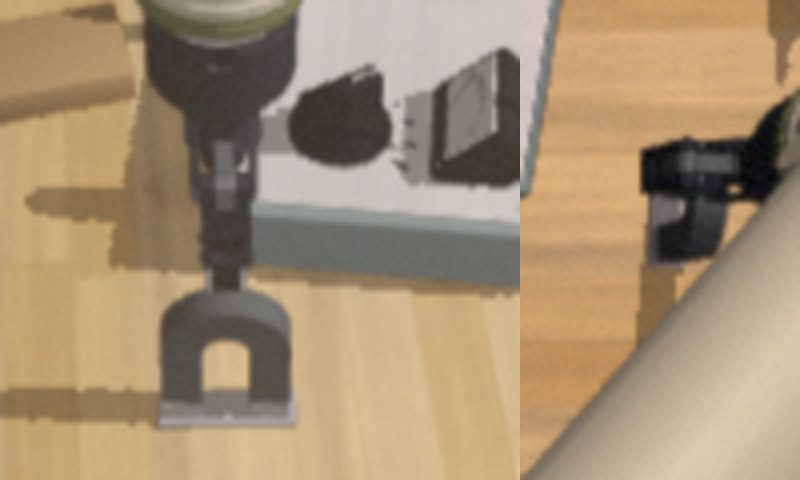

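In the scene view the near finger (crop column about 226) lines up with the magnet crown (column about 226), so I'll descend and close.

```bash
python3 -m inch '[[[0.006,0.01,0.1],[0,0,0]],[[0.006,0.01,0.2],[0,0,0]],[[0.006,0.01,0.3],[0,0,0]],[[0.006,0.01,0.4],[0,0,0]],[[0.006,0.01,0.5],[0,0,0]],[[0.006,0.01,0.6],[0,0,0]],[[0.006,0.01,0.7],[0,0,0]],[[0.006,0.01,0.8],[0,0,0]],[[0.006,0.01,0.9],[0,0,0]],[[0.006,0.01,0.96],[0,0,0]]]'
python3 -m inch '[[[0,0,0],[0,0,0]],[[0,0,0],[0,0,0]],[[0,0,0],[0,0,0]],[[0,0,0],[0,0,0]],[[0,0,0],[0,0,0]],[[0,0,0],[0,0,0]],[[0,0,0],[0,0,0]],[[0,0,0],[0,0,0]],[[0,0,0],[0,0,0]],[[0,0,0],[0,0,0]]]' 0 60
```

```text
clock: 13.2
position: [0.4727, -0.3409, 0.0816]
ee_rot: [1.0, -0.025, -0.0, -0.0]
ft_force: [-0.7, -0.1, 0.2]
grip_width: 1.0
grasp_force: 0.0
clock: 14.2
position: [0.4732, -0.3413, 0.083]
ee_rot: [1.0, -0.025, 0.0, 0.0]
ft_force: [-0.5, 1.1, 5.0]
grip_width: 0.219
grasp_force: 60.7
```

```bash
python3 -m inch '[[[0,0,-0.02],[0,0,0]],[[0,0,-0.05],[0,0,0]],[[0,0,-0.1],[0,0,0]],[[0,0,-0.2],[0,0,0]],[[0,0,-0.3],[0,0,0]],[[0,0,-0.4],[0,0,0]],[[0,0,-0.55],[0,0,0]],[[0,0,-0.7],[0,0,0]],[[0,0,-0.85],[0,0,0]],[[0,0,-1],[0,0,0]]]'
python3 plan.py .473,-.341,.27,-93 .664,.039,.27,-100.5;python3 - <<'E'
from h import *
im=manip.camera("scene")[:,:,::-1]
cv2.imwrite("pics/a2.png",cv2.resize(im[240:390,270:420],None,fx=4,fy=4,interpolation=2))
E
```

```text
clock: 15.2
position: [0.4729, -0.3412, 0.1637]
ee_rot: [1.0, -0.025, 0.0, 0.0]
ft_force: [0.2, 1.1, -7.4]
grip_width: 0.222
grasp_force: 59.0
t 15.20 [ 0.4729 -0.3412  0.1637] tool y ang -92.82 tilt [ 0.0004 -0.    ]
[0.001, -0.002, -1.0] [-0.0, -0.0, 0.004] -> [ 0.473 -0.341  0.244]
[0.0, -0.001, -0.329] [-0.0, -0.0, 0.0] -> [ 0.473 -0.341  0.27 ]
--
[0.439, -1.0, 0.0] [-0.0, -0.0, 0.167] -> [ 0.512 -0.263  0.27 ]
[0.29, -1.0, 0.0] [-0.0, -0.0, -0.0] -> [ 0.55  -0.189  0.27 ]
[0.29, -1.0, 0.0] [-0.0, -0.0, -0.0] -> [ 0.587 -0.114  0.27 ]
[0.29, -1.0, 0.001] [-0.0, -0.0, -0.0] -> [ 0.624 -0.04   0.27 ]
[0.29, -1.0, 0.0] [-0.0, -0.0, -0.0] -> [0.662 0.035 0.27 ]
[0.016, -0.057, 0.0] [-0.0, -0.0, -0.0] -> [0.664 0.039 0.27 ]
--
```

View pics/a2.png

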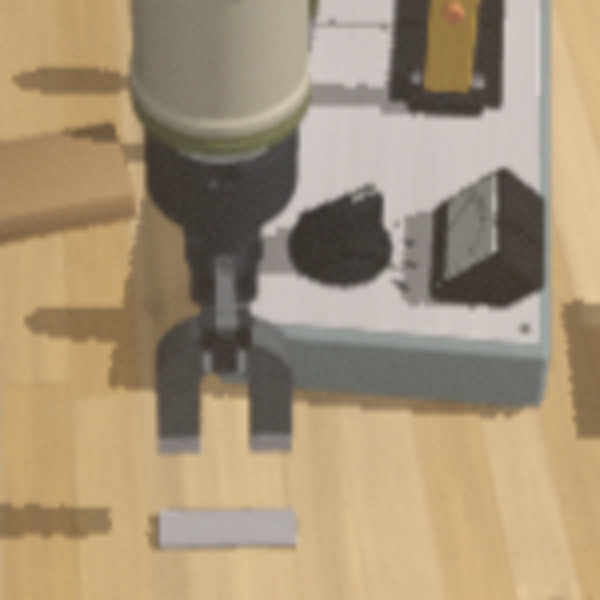

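Scene view: the magnet is lifted upright, its legs (158–200 and 250–292 px) are centred on the finger at 226, and the keeper stays behind at (228,528). Next I'll move it over the bar.

```bash
python3 -m inch '[[[0.02,-0.05,-0.1],[0,0,0]],[[0.04,-0.1,-0.2],[0,0,0]],[[0.06,-0.15,-0.3],[0,0,0]],[[0.08,-0.2,-0.4],[0,0,0]],[[0.1,-0.25,-0.5],[0,0,0]],[[0.12,-0.3,-0.6],[0,0,0]],[[0.14,-0.35,-0.7],[0,0,0]],[[0.16,-0.4,-0.8],[0,0,0]],[[0.18,-0.45,-0.9],[0,0,0]],[[0.2,-0.5,-1],[0,0,0]]]'
python3 -m inch '[[[0.045,-0.1,-0.03],[0,0,0.02]],[[0.09,-0.2,-0.06],[0,0,0.03]],[[0.135,-0.3,-0.1],[0,0,0.05]],[[0.18,-0.4,-0.13],[0,0,0.07]],[[0.225,-0.5,-0.16],[0,0,0.085]],[[0.27,-0.6,-0.2],[0,0,0.1]],[[0.315,-0.7,-0.23],[0,0,0.12]],[[0.36,-0.8,-0.26],[0,0,0.135]],[[0.405,-0.9,-0.3],[0,0,0.15]],[[0.45,-1,-0.33],[0,0,0.17]]]'
python3 -m inch '[[[0.03,-0.1,0],[0,0,0]],[[0.06,-0.2,0],[0,0,0]],[[0.09,-0.3,0],[0,0,0]],[[0.12,-0.4,0],[0,0,0]],[[0.15,-0.5,0],[0,0,0]],[[0.18,-0.6,0],[0,0,0]],[[0.21,-0.7,0],[0,0,0]],[[0.24,-0.8,0],[0,0,0]],[[0.27,-0.9,0],[0,0,0]],[[0.3,-1,0],[0,0,0]]]'
python3 -m inch '[[[0.03,-0.1,0],[0,0,0]],[[0.06,-0.2,0],[0,0,0]],[[0.09,-0.3,0],[0,0,0]],[[0.12,-0.4,0],[0,0,0]],[[0.15,-0.5,0],[0,0,0]],[[0.18,-0.6,0],[0,0,0]],[[0.21,-0.7,0],[0,0,0]],[[0.24,-0.8,0],[0,0,0]],[[0.27,-0.9,0],[0,0,0]],[[0.3,-1,0],[0,0,0]]]'
python3 plan.py .664,.039,.26,-100.5
```

```text
clock: 16.25
position: [0.491, -0.3017, 0.2431]
ee_rot: [1.0, -0.025, 0.0, -0.0]
ft_force: [-0.9, 0.2, -6.7]
grip_width: 0.22
grasp_force: 59.1
clock: 17.25
position: [0.5311, -0.2232, 0.2692]
ee_rot: [0.996, -0.092, 0.0, -0.0]
ft_force: [-0.8, 0.2, -7.0]
grip_width: 0.218
grasp_force: 59.1
clock: 18.25
position: [0.5692, -0.1489, 0.2689]
ee_rot: [0.996, -0.091, -0.0, -0.0]
ft_force: [0.5, 0.3, -6.1]
grip_width: 0.222
grasp_force: 59.2
clock: 19.25
position: [0.6073, -0.0746, 0.2688]
ee_rot: [0.996, -0.091, -0.0, -0.0]
ft_force: [0.3, 0.2, -6.8]
grip_width: 0.218
grasp_force: 59.2
t 19.25 [ 0.6073 -0.0746  0.2688] tool y ang -100.47 tilt [-0.      0.0001]
[0.288, -1.0, 0.073] [-0.0, 0.0, 0.001] -> [ 0.644 -0.     0.263]
[0.15, -0.526, 0.038] [-0.0, 0.0, -0.0] -> [0.664 0.039 0.26 ]
--
```

```bash
python3 -m inch '[[[0.03,-0.1,0],[0,0,0]],[[0.06,-0.2,0],[0,0,0]],[[0.09,-0.3,0],[0,0,0]],[[0.12,-0.4,0],[0,0,0]],[[0.145,-0.5,0],[0,0,0]],[[0.175,-0.6,0],[0,0,0]],[[0.2,-0.7,0],[0,0,0]],[[0.23,-0.8,0],[0,0,0]],[[0.26,-0.9,0],[0,0,0]],[[0.29,-1,0],[0,0,0]]]'
python3 -m inch '[[[0.03,-0.1,0],[0,0,0]],[[0.06,-0.2,0],[0,0,0]],[[0.09,-0.3,0],[0,0,0]],[[0.12,-0.4,0.02],[0,0,0]],[[0.14,-0.48,0.04],[0,0,0]],[[0.15,-0.52,0.06],[0,0,0]],[[0.15,-0.52,0.08],[0,0,0]],[[0.15,-0.52,0.1],[0,0,0]],[[0.15,-0.52,0.1],[0,0,0]],[[0.15,-0.52,0.1],[0,0,0]]]'
python3 plan.py .664,.039,.159,-100.5; python3 - <<'E'
from h import *
print(manip.get_obs()['joint_pos'].round(2))
im=manip.camera("scene")[:,:,::-1]; im2=manip.camera("top")[:,:,::-1]
cv2.imwrite("pics/s3.png",im);cv2.imwrite("pics/t3.png",im2)
a=cv2.resize(im[150:290,330:430],None,fx=4,fy=4,interpolation=2); b=cv2.resize(im2[100:240,250:350],None,fx=4,fy=4,interpolation=2)
cv2.imwrite("pics/a3.png",np.hstack([a,b]))
o=manip.get_obs()["position"]; print(proj("scene",o),proj("top",o))
E
```

```text
clock: 20.25
position: [0.6447, -0.0001, 0.2689]
ee_rot: [0.996, -0.091, -0.0, -0.0]
ft_force: [-0.2, 0.2, -7.2]
grip_width: 0.221
grasp_force: 59.2
clock: 21.25
position: [0.6636, 0.0375, 0.261]
ee_rot: [0.996, -0.092, 0.0, -0.0]
ft_force: [0.5, 0.2, -6.7]
grip_width: 0.219
grasp_force: 59.1
t 21.25 [0.6636 0.0375 0.261 ] tool y ang -100.50 tilt [0.0001 0.0001]
[0.001, -0.015, 1.0] [-0.0, -0.0, -0.0] -> [0.664 0.039 0.181]
[0.0, -0.004, 0.275] [-0.0, -0.0, -0.0] -> [0.664 0.039 0.159]
--
[-0.69  0.51  0.85  1.33 -0.38  1.46 -1.62]
[387.29682231 181.48601658] [308.10330312 144.77257306]
```

View pics/a3.png

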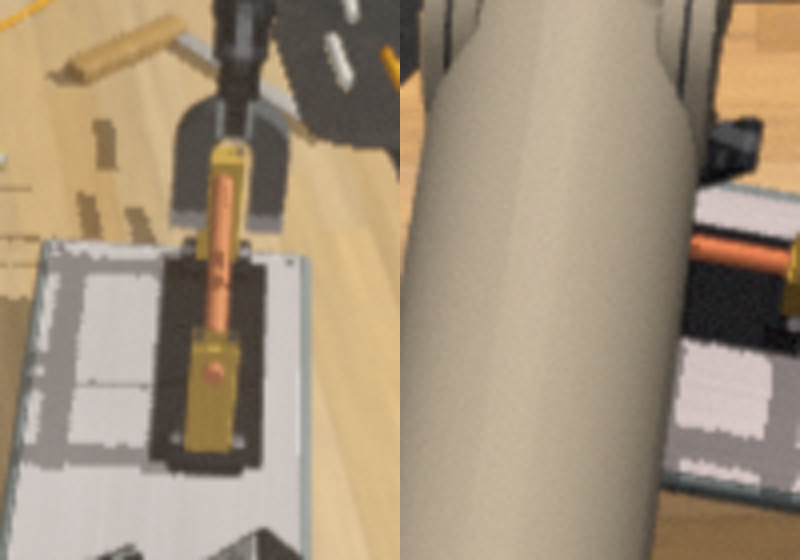

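Scene view: the magnet (legs 170–285 px, centre 228) hangs in front of the far post. The bar runs from (222,175) to (217,335). I'll check the lateral offset numerically.

```bash
python3 - <<'E'
from h import *
p=manip.get_obs()["position"]
for n,f,box in(("scene","scene0",(188,234,370,400)),("top","top0",(145,175,272,350))):
    im=cv2.imread(f"pics/{f}.png"); r0,r1,c0,c1=box; h=cv2.cvtColor(im,cv2.COLOR_BGR2HSV)[r0:r1,c0:c1]
    m=((h[...,0]<12)&(h[...,1]>90)&(h[...,2]>90)).astype(np.uint8)
    ys,xs=np.nonzero(m); vx,vy,x0,y0=cv2.fitLine(np.c_[xs+c0,ys+r0].astype(np.float32),cv2.DIST_HUBER,0,.01,.01).ravel()
    q=proj(n,[p[0],p[1],.148]); d=q-[x0,y0]; e=d[0]*vy-d[1]*vx
    q2=proj(n,[p[0]+.01,p[1],.148]); e2=(q2-[x0,y0])@[vy,-vx]
    a,b=[onz(n,x0+k*vx,y0+k*vy,.148) for k in(-15,15)]
    print(n,len(xs),"offset px",e,"px per 10mm x",e2-e,"=> tool x error mm",e/(e2-e)*10,"yaw",np.degrees(np.arctan((b-a)[0]/(b-a)[1])), cv2.boundingRect(m))
E
```

```text
scene 102 offset px -0.48928530807856035 px per 10mm x -3.700937641832343 => tool x error mm 1.3220576930237442 yaw 9.386829250937149 (11, 7, 7, 37)
top 469 offset px 0.04165487139400738 px per 10mm x 4.068911186118629 => tool x error mm 0.10237350851037458 yaw 11.132373543241831 (0, 4, 75, 20)
```

```bash
python3 -m inch '[[[0,0,0.1],[0,0,0]],[[0,0,0.2],[0,0,0]],[[0,0,0.3],[0,0,0]],[[0,0,0.4],[0,0,0]],[[0,0,0.5],[0,0,0]],[[0,0,0.6],[0,0,0]],[[0,0,0.7],[0,0,0]],[[0,0,0.8],[0,0,0]],[[0,0,0.9],[0,0,0]],[[0,0,1],[0,0,0]]]'
python3 -m inch '[[[0,0,0.03],[0,0,0]],[[0,0,0.06],[0,0,0]],[[0,0,0.09],[0,0,0]],[[0,0,0.12],[0,0,0]],[[0,0,0.15],[0,0,0]],[[0,0,0.18],[0,0,0]],[[0,0,0.2],[0,0,0]],[[0,0,0.22],[0,0,0]],[[0,0,0.24],[0,0,0]],[[0,0,0.26],[0,0,0]]]'
```

```text
clock: 22.35
position: [0.6637, 0.038, 0.1803]
ee_rot: [0.996, -0.091, 0.0, -0.0]
ft_force: [-0.1, -0.2, -6.6]
grip_width: 0.219
grasp_force: 59.3
clock: 23.35
position: [0.6637, 0.038, 0.16]
ee_rot: [0.996, -0.091, 0.0, -0.0]
ft_force: [-0.4, 0.2, -7.6]
grip_width: 0.219
grasp_force: 59.1
```

```bash
python3 -m inch '[[[0,0,0.004],[0,0,0]],[[0,0,0.008],[0,0,0]],[[0,0,0.012],[0,0,0]],[[0,0,0.016],[0,0,0]],[[0,0,0.02],[0,0,0]],[[0,0,0.024],[0,0,0]],[[0,0,0.027],[0,0,0]],[[0,0,0.03],[0,0,0]],[[0,0,0.03],[0,0,0]],[[0,0,0.03],[0,0,0]]]'
```

```text
clock: 24.35
position: [0.6638, 0.0379, 0.1592]
ee_rot: [0.996, -0.091, 0.0, -0.0]
ft_force: [-7.5, 1.3, 9.3]
grip_width: 0.225
grasp_force: 61.2
```

```bash
python3 -m inch '[[[0,0,-0.005],[0,0,0]],[[0,0,-0.01],[0,0,0]],[[0,0,-0.01],[0,0,0]],[[0,0,-0.01],[0,0,0]],[[0,0,-0.01],[0,0,0]],[[0,0,-0.01],[0,0,0]],[[0,0,-0.01],[0,0,0]],[[0,0,-0.01],[0,0,0]],[[0,0,-0.01],[0,0,0]],[[0,0,-0.01],[0,0,0]]]' 0.6
python3 -m inch '[[[0,0,-0.05],[0,0,0]],[[0,0,-0.1],[0,0,0]],[[0,0,-0.2],[0,0,0]],[[0,0,-0.3],[0,0,0]],[[0,0,-0.4],[0,0,0]],[[0,0,-0.5],[0,0,0]],[[0,0,-0.6],[0,0,0]],[[0,0,-0.7],[0,0,0]],[[0,0,-0.8],[0,0,0]],[[0,0,-0.9],[0,0,0]]]'
python3 - <<'E'
from h import *
print(manip.get_obs()['joint_pos'].round(2))
im=manip.camera("scene")[:,:,::-1]
cv2.imwrite("pics/s4.png",im)
cv2.imwrite("pics/a4.png",np.hstack([cv2.resize(im[180:270,350:420],(420,540),interpolation=2),cv2.resize(im[280:325,335:390],(380,540),interpolation=2)]))
# dial from the initial top picture: pointer line (white pixels on black)
t=cv2.imread("pics/top0.png",0); d=t[192:225,384:417]; print(d[2:24:1,6:26])
E
```

```text
clock: 25.35
position: [0.6637, 0.0379, 0.1585]
ee_rot: [0.996, -0.091, -0.0, -0.0]
ft_force: [0.2, -0.5, -0.6]
grip_width: 0.603
grasp_force: 0.0
clock: 26.35
position: [0.6637, 0.0379, 0.2312]
ee_rot: [0.996, -0.091, 0.0, -0.0]
ft_force: [-0.0, 0.7, 0.4]
grip_width: 0.601
grasp_force: 0.0
[-0.7   0.53  0.84  1.38 -0.39  1.41 -1.61]
[[199 203 200 197 197 188 180 174 172 163 148 168 171 177 185 190 171 149
  190 196]
 [203 201 197 182 170 144 114  90  94  74  58  68  70 102 148 162 130 146
  196 199]
 [198 196 170 109  74  55  50  70 116  80  36  28  29  44  63  83  81 131
  184 198]
 [193 167 112  52  28  14  33  56 115 133  59  31  24  35  31  33  36  82
  145 189]
 [162  97  49  31  17  14  25  42  99 164  91  36  30  25  29  27  21  34
   84 152]
 [ 92  43  31  22  18  12  21  33  65 122 136  60  29  24  30  26  16  22
   42  95]
 [ 48  34  23  26  17  17  13  28  45  96 165  89  35  31  30  27  12  18
   29  47]
 [ 37  30  19  27  25  11  15  10  27  63 116 109  48  30  24  31  24  17
   31  32]
 [ 30  20  26  33  18  19  12  14  21  38  61  91  44  26  31  30  15  19
   26  31]
[... 406 characters left out ...]
  18  27
   13  19]
 [ 16  27  29  15  21  16  19  20  17   1  17  28  24  21  25  22  20  21
   21  24]
 [ 23  21  25  20  16  23  26  23  17   8  12  15  27  26  20  16  20  14
   16  16]
 [ 13  16  22  18  24  21  22  22  17  14  14  11  18  20  19  21  19  16
   23  23]
 [ 16  18  21   9  22  24  17  24  24  19  11   6  18  25  15  20   8  20
   17  19]
 [ 23  14  17  23  21  19  15  27  20  24  19  14  13  16  21  14  14  20
   10  17]
 [ 27  21  18  22  28  21  19  18  21  19  16  15  19  13  21  15  16  17
   18  27]
 [ 40  19  12   9  17  19  22  20  21  20  14  16   8  16  21  22  18  14
   21  29]
 [ 68  33  24  16  14  16  19  18  24  19  15  20  15  14  21  18  14  19
   23  59]]
```

View pics/a4.png

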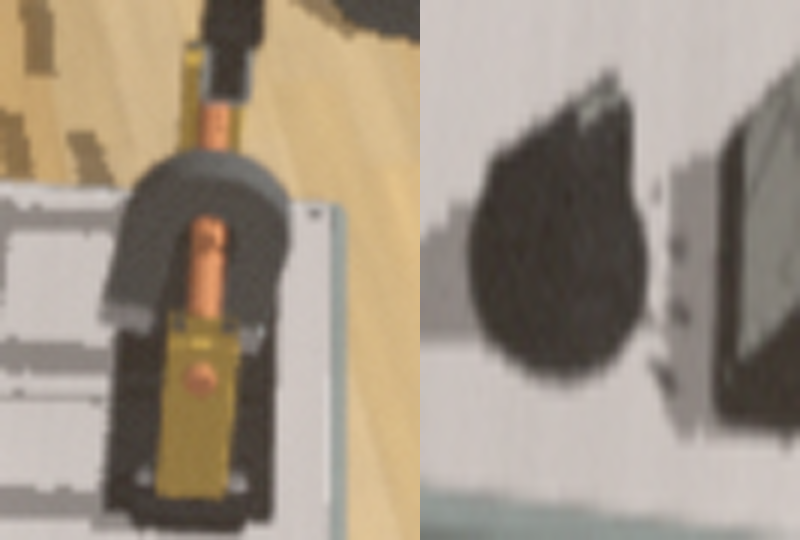

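The magnet hangs on the bar with one leg each side (scene crop, crown at (205,165), feet at (125,315) and (255,335)). The dial pointer's white line shows at (600,95) in the right crop. Next I'll work out the dial axis and pointer yaw.

```bash
python3 - <<'E'
from h import *
np.set_printoptions(precision=4,suppress=True)
t=cv2.imread("pics/top0.png",0)
R=np.arange(197,203); C=[np.average(np.arange(395,405),weights=np.clip(t[r,395:405].astype(float)-50,0,None)) for r in R]
P=np.array([onz("top",c,r,.102) for r,c in zip(R,C)]); vx,vy,x0,y0=cv2.fitLine(P[:,:2].astype(np.float32),cv2.DIST_L2,0,.01,.01).ravel()
print("pointer yaw",np.degrees(np.arctan2(vy,vx)),np.degrees(np.arctan2(-vy,-vx)),x0,y0)
# skirt circle: dark blob in both pictures
for n,box,in(("top",(190,225,380,420)),):
    m=(t[box[0]:box[1],box[2]:box[3]]<75).astype(np.uint8); k,l,s,c=cv2.connectedComponentsWithStats(m)
    i=1+np.argmax(s[1:,4]); print(s[i]); cc=cv2.findContours((l==i).astype(np.uint8),0,1)[0][0]; (cx,cy),rad=cv2.minEnclosingCircle(cc); print(cx+380,cy+190,rad)
    q=onz("top",cx+380,cy+190,.074); print("skirt",q)
s=cv2.imread("pics/scene0.png",0)
m=(s[280:318,338:372]<60).astype(np.uint8); k,l,st,c=cv2.connectedComponentsWithStats(m); print(st[1:]+[338,280,0,0,0])
x,y,w,h=st[1+np.argmax(st[1:,4])][:4]; print("scene skirt left/right/bottom:",[onz("scene",338+x,300,.072),onz("scene",338+x+w-1,302,.072),onz("scene",353,280+y+h-1,.072)])
# expected from charger: line of pointer at axis
q=np.array([.557,-.186]); d=q-[x0,y0]; print("axis off pointer line mm",1000*(d[0]*vy-d[1]*vx))
E
python3 plan.py
```

```text
pointer yaw 22.30582 -157.69417 0.5706508 -0.17938876
[  8   5  24  25 467]
399.6048393249512 207.12903213500977 12.460821151733398
skirt [ 0.5561 -0.1831  0.074 ]
[[343 292  22  18 232]
 [361 306   1   1   1]]
scene skirt left/right/bottom: [array([ 0.5297, -0.1837,  0.072 ]), array([ 0.5801, -0.1948,  0.072 ]), array([ 0.5506, -0.2149,  0.072 ])]
axis off pointer line mm 0.9353576509992263
t 26.40 [0.6642 0.0378 0.2326] tool y ang -100.47 tilt [0.0017 0.0003]
```

Dial axis is about (0.556, -0.186) and the pointer yaw at rest about +23°. That is +33.5° from the charger's x axis, which matches a 1.2 rad span placed symmetrically about it.

```bash
python3 plan.py .556,-.186,.215,-67 .556,-.186,.079,-67
```

```text
t 26.40 [0.6642 0.0378 0.2326] tool y ang -100.47 tilt [0.0017 0.0003]
[-0.274, 1.0, 0.072] [-0.0, -0.002, -0.744] -> [ 0.628 -0.037  0.227]
[-1.0, 0.875, 0.094] [-0.0, -0.0, 0.0] -> [ 0.582 -0.133  0.219]
[-0.558, 0.489, 0.052] [-0.0, -0.0, 0.0] -> [ 0.556 -0.186  0.215]
--
[-0.0, -0.0, 1.0] [-0.0, -0.0, 0.0] -> [ 0.556 -0.186  0.135]
[-0.001, -0.0, 0.7] [-0.0, -0.0, 0.0] -> [ 0.556 -0.186  0.079]
--
```

```bash
python3 -m inch '[[[-0.03,0.1,0],[0,0,-0.07]],[[-0.06,0.2,0],[0,0,-0.15]],[[-0.08,0.3,0],[0,0,-0.22]],[[-0.11,0.4,0],[0,0,-0.3]],[[-0.14,0.5,0],[0,0,-0.37]],[[-0.17,0.6,0],[0,0,-0.45]],[[-0.19,0.7,0],[0,0,-0.52]],[[-0.22,0.8,0],[0,0,-0.6]],[[-0.25,0.9,0],[0,0,-0.67]],[[-0.27,1,0],[0,0,-0.744]]]'
python3 -m inch '[[[-0.1,0.09,0],[0,0,0]],[[-0.2,0.175,0],[0,0,0]],[[-0.3,0.26,0],[0,0,0]],[[-0.4,0.35,0],[0,0,0]],[[-0.5,0.44,0],[0,0,0]],[[-0.6,0.525,0],[0,0,0]],[[-0.7,0.61,0],[0,0,0]],[[-0.8,0.7,0],[0,0,0]],[[-0.9,0.79,0],[0,0,0]],[[-1,0.875,0],[0,0,0]]]'
python3 -m inch '[[[-0.06,0.05,0.08],[0,0,0]],[[-0.12,0.1,0.16],[0,0,0]],[[-0.18,0.16,0.24],[0,0,0]],[[-0.24,0.21,0.32],[0,0,0]],[[-0.3,0.26,0.4],[0,0,0]],[[-0.36,0.31,0.48],[0,0,0]],[[-0.42,0.37,0.56],[0,0,0]],[[-0.48,0.42,0.64],[0,0,0]],[[-0.54,0.47,0.72],[0,0,0]],[[-0.56,0.49,0.8],[0,0,0]]]'
python3 plan.py .556,-.186,.079,-67; python3 - <<'E'
from h import *
print(manip.get_obs()['joint_pos'].round(2))
im=manip.camera("scene")[:,:,::-1]; cv2.imwrite("pics/s5.png",im)
cv2.imwrite("pics/a5.png",cv2.resize(im[180:330,320:420],(500,600)[::1],interpolation=2) if 0 else cv2.resize(im[180:330,320:420],None,fx=4,fy=4,interpolation=2))
p=np.array([.556,-.186,.16]); print((proj("scene",p)-[320,180])*4,(proj("scene",[.556,-.186,.102])-[320,180])*4)
E
```

```text
clock: 27.4
position: [0.6277, -0.0371, 0.2305]
ee_rot: [0.98, 0.201, -0.0, -0.0]
ft_force: [-0.4, -0.4, -0.3]
grip_width: 0.6
grasp_force: 0.0
clock: 28.4
position: [0.5813, -0.1334, 0.2305]
ee_rot: [0.98, 0.199, 0.0, -0.0]
ft_force: [-0.2, 0.5, -0.3]
grip_width: 0.6
grasp_force: 0.0
clock: 29.4
position: [0.5553, -0.187, 0.166]
ee_rot: [0.98, 0.199, -0.0, 0.0]
ft_force: [-0.4, 0.9, 0.1]
grip_width: 0.599
grasp_force: 0.0
t 29.40 [ 0.5553 -0.187   0.166 ] tool y ang -67.04 tilt [-0.     -0.0001]
[0.012, -0.008, 1.0] [0.0, 0.0, -0.001] -> [ 0.556 -0.186  0.086]
[0.001, -0.0, 0.087] [0.0, 0.0, 0.0] -> [ 0.556 -0.186  0.079]
--
[-0.4   0.36  0.81  1.69 -0.28  1.21 -0.7 ]
[139.14069538 378.26919528] [136.45082802 446.29416714]
```

View pics/a5.png

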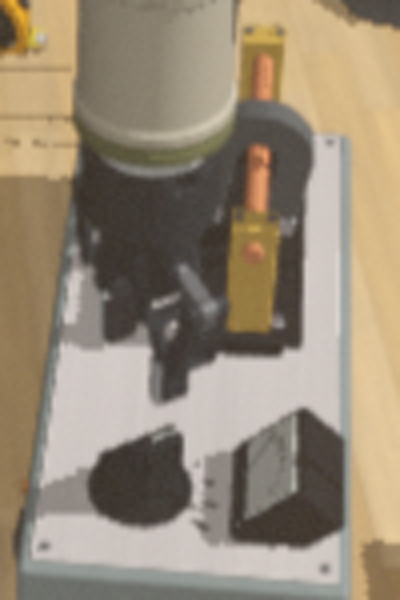

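The near finger tip (168,395) sits over the near side of the dial (140,480), and the magnet still hangs. I'll descend and grip.

```bash
python3 -m inch '[[[0.01,-0.01,0.1],[0,0,0]],[[0.01,-0.01,0.2],[0,0,0]],[[0.01,-0.01,0.3],[0,0,0]],[[0.01,-0.01,0.4],[0,0,0]],[[0.01,-0.01,0.5],[0,0,0]],[[0.01,-0.01,0.6],[0,0,0]],[[0.01,-0.01,0.7],[0,0,0]],[[0.01,-0.01,0.8],[0,0,0]],[[0.01,-0.01,0.9],[0,0,0]],[[0.01,-0.01,1],[0,0,0]]]' 0.5
python3 -m inch '[[[0,0,0.04],[0,0,0]],[[0,0,0.08],[0,0,0]],[[0,0,0.08],[0,0,0]],[[0,0,0.08],[0,0,0]],[[0,0,0.08],[0,0,0]],[[0,0,0.08],[0,0,0]],[[0,0,0.08],[0,0,0]],[[0,0,0.08],[0,0,0]],[[0,0,0.08],[0,0,0]],[[0,0,0.08],[0,0,0]]]' 0 70
python3 -c "
from workcell import manip;o=manip.get_obs();print(o['torque'],o['ft_force'])"
```

```text
clock: 30.45
position: [0.5562, -0.185, 0.0858]
ee_rot: [0.98, 0.199, 0.0, -0.0]
ft_force: [0.3, -0.2, 0.0]
grip_width: 0.499
grasp_force: 0.0
clock: 31.45
position: [0.556, -0.1849, 0.0803]
ee_rot: [0.98, 0.2, -0.0, -0.0]
ft_force: [-4.3, 2.5, 6.1]
grip_width: 0.175
grasp_force: 69.0
[0.49453234 0.87091597 0.080093  ] [-4.30256692  2.49851047  6.06379773]
```

```bash
T='from workcell import manip;from scipy.spatial.transform import Rotation as R;import numpy as np;o=manip.get_obs();m=R.from_quat(o["ee_rot"]).as_matrix();print("ang",np.degrees(np.arctan2(m[1,1],m[0,1])),"tau",o["torque"],o["joint_pos"].round(2))'
python3 -m inch '[[[0,0,0],[0,0,0.1]],[[0,0,0],[0,0,0.2]],[[0,0,0],[0,0,0.3]],[[0,0,0],[0,0,0.4]],[[0,0,0],[0,0,0.5]],[[0,0,0],[0,0,0.6]],[[0,0,0],[0,0,0.7]],[[0,0,0],[0,0,0.8]],[[0,0,0],[0,0,0.9]],[[0,0,0],[0,0,1]]]'; python3 -c "$T"
python3 -m inch '[[[0,0,0],[0,0,0.06]],[[0,0,0],[0,0,0.12]],[[0,0,0],[0,0,0.18]],[[0,0,0],[0,0,0.24]],[[0,0,0],[0,0,0.3]],[[0,0,0],[0,0,0.35]],[[0,0,0],[0,0,0.4]],[[0,0,0],[0,0,0.45]],[[0,0,0],[0,0,0.5]],[[0,0,0],[0,0,0.54]]]'; python3 -c "$T"
python3 - <<'E'
from h import *
im=manip.camera("scene")[:,:,::-1]; im2=manip.camera("top")[:,:,::-1]; cv2.imwrite("pics/s6.png",im)
cv2.imwrite("pics/a6.png",np.hstack([cv2.resize(im[180:330,330:420],None,fx=4,fy=4,interpolation=2),cv2.resize(im2[145:220,375:430],(440,600),interpolation=2)]))
E
```

```text
clock: 32.45
position: [0.556, -0.1839, 0.0803]
ee_rot: [0.981, -0.192, -0.001, -0.001]
ft_force: [-5.0, 5.0, 8.5]
grip_width: 0.17
grasp_force: 69.4
ang -112.11298638484466 tau [1.11094379 1.20185139 0.17742049] [-0.48  0.53  0.93  1.77 -0.48  1.08 -1.34]
clock: 33.45
position: [0.5563, -0.1835, 0.0803]
ee_rot: [0.92, -0.393, -0.001, -0.001]
ft_force: [-4.6, 8.2, 9.0]
grip_width: 0.172
grasp_force: 69.6
ang -136.28771285860913 tau [1.3765726  1.15324333 0.32302148] [-0.54  0.58  1.02  1.78 -0.55  1.1  -1.71]
```

View pics/a6.png

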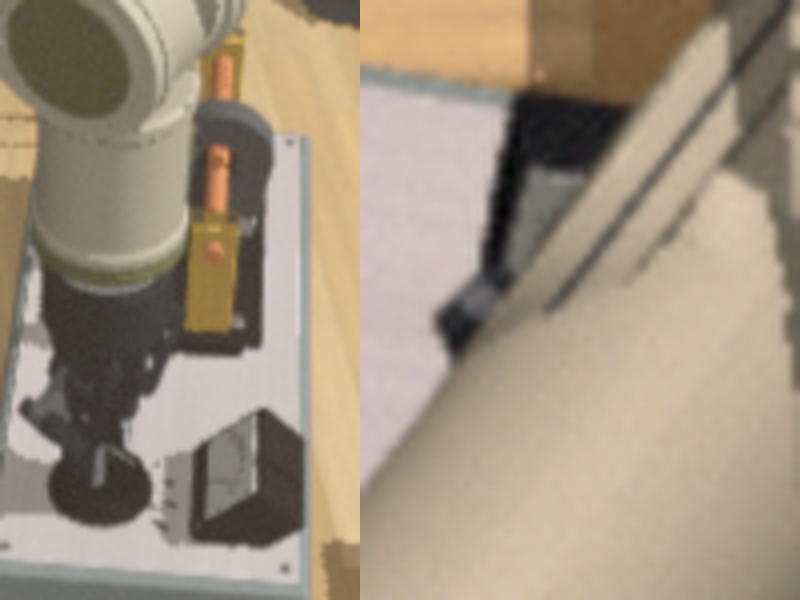

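In the scene view the pointer's white line, now at (100,465), points about 45° clockwise. The magnet still hangs (crown at (232,115)). The tool has turned 1.21 rad, so I'll step slightly further and watch the torque to place the third click.

```bash
T='from workcell import manip;from scipy.spatial.transform import Rotation as R;import numpy as np;o=manip.get_obs();m=R.from_quat(o["ee_rot"]).as_matrix();print("ang",np.degrees(np.arctan2(m[1,1],m[0,1])),"tau",o["torque"])'
python3 -m inch '[[[-0.004,-0.001,0],[0,0,0]],[[-0.008,-0.002,0],[0,0,0]],[[-0.011,-0.003,0],[0,0,0]],[[-0.011,-0.003,0],[0,0,0]],[[-0.011,-0.003,0],[0,0,0]],[[-0.011,-0.003,0],[0,0,0]],[[-0.011,-0.003,0],[0,0,0]],[[-0.011,-0.003,0],[0,0,0]],[[-0.011,-0.003,0],[0,0,0]],[[-0.011,-0.003,0],[0,0,0]]]' | sed -n '4p;7p'; python3 -c "$T"
python3 -m inch '[[[0,0,0],[0,0,0.01]],[[0,0,0],[0,0,0.02]],[[0,0,0],[0,0,0.025]],[[0,0,0],[0,0,0.025]],[[0,0,0],[0,0,0.025]],[[0,0,0],[0,0,0.025]],[[0,0,0],[0,0,0.025]],[[0,0,0],[0,0,0.025]],[[0,0,0],[0,0,0.025]],[[0,0,0],[0,0,0.025]]]'| sed -n '4p;7p'; python3 -c "$T"
python3 -m inch '[[[0,0,0],[0,0,0.01]],[[0,0,0],[0,0,0.02]],[[0,0,0],[0,0,0.025]],[[0,0,0],[0,0,0.025]],[[0,0,0],[0,0,0.025]],[[0,0,0],[0,0,0.025]],[[0,0,0],[0,0,0.025]],[[0,0,0],[0,0,0.025]],[[0,0,0],[0,0,0.025]],[[0,0,0],[0,0,0.025]]]'| sed -n '4p;7p'; python3 -c "$T"
```

```text
ft_force: [-1.5, 4.7, 6.3]
ang -136.23120745544637 tau [0.99300764 0.49357761 0.29562963]
ft_force: [-1.7, 4.8, 5.8]
ang -137.34997671755602 tau [1.0166211  0.49176363 0.28935813]
ft_force: [-1.9, 5.2, 5.4]
ang -138.4732191936522 tau [1.00721161 0.41272997 0.33031083]
```

```bash
T='from workcell import manip;from scipy.spatial.transform import Rotation as R;import numpy as np;o=manip.get_obs();m=R.from_quat(o["ee_rot"]).as_matrix();print("ang",np.degrees(np.arctan2(m[1,1],m[0,1])),"tau",o["torque"],o["clock"],o["grip_width"])'
python3 -m inch '[[[0,0,0],[0,0,-0.01]],[[0,0,0],[0,0,-0.02]],[[0,0,0],[0,0,-0.02]],[[0,0,0],[0,0,-0.02]],[[0,0,0],[0,0,-0.02]],[[0,0,0],[0,0,-0.02]],[[0,0,0],[0,0,-0.02]],[[0,0,0],[0,0,-0.02]],[[0,0,0],[0,0,-0.02]],[[0,0,0],[0,0,-0.02]]]'; python3 -c "$T"
python3 - <<'E'
from h import *
im=manip.camera("scene")[:,:,::-1]
cv2.imwrite("pics/a7.png",np.hstack([cv2.resize(im[280:325,335:405],(700,450),interpolation=2)]))
c=np.array([.556,-.184])
for k in(1.1,1.2,1.3):
    a=np.radians(23)-k; print(k,[(proj("scene",[*(c+r*np.array([np.cos(a),np.sin(a)])),.102])-[335,280])*10 for r in(.01,.027)])
E
```

```text
clock: 37.55
position: [0.5562, -0.1835, 0.0803]
ee_rot: [0.915, -0.403, 0.0, -0.001]
ft_force: [-1.6, 4.8, 5.2]
grip_width: 0.173
grasp_force: 69.2
ang -137.5763752286482 tau [0.96075445 0.4280174  0.35479502] 37.55 0.17291466848329853
1.1 [array([224.90682365, 127.03185974]), array([284.55959888, 156.72887074])]
1.2 [array([222.48575171, 129.4342339 ]), array([278.05262993, 163.2918429 ])]
1.3 [array([219.73797016, 131.64080951]), array([270.64238922, 169.32857814])]
```

View pics/a7.png

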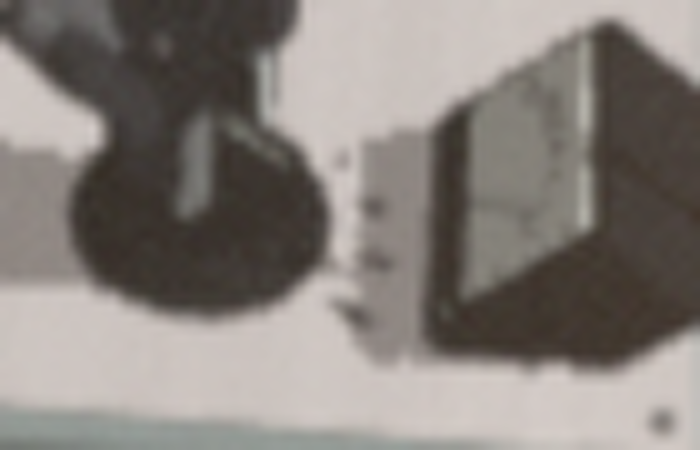

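The pointer's white line runs (225,120) to (290,165), slope about 0.69. That matches the direction from the dial centre (200,205) to the third click mark at (350,310), slope about 0.70. The tool has turned 1.23 rad and is holding firm, so I'm handing in.

```bash
python3 -c "
from workcell import manip;print(manip.hand_in())"
```

```text
the job is handed in; nothing more can be done
None
```

The magnet hangs on the conductor bar with one leg each side, and I handed the job in at about 37.6 s with the gripper holding the dial at about 1.23 rad, just past the third click (1.2); the hand-in returned no verdict.

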